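# Hold a test panel in the UV curing box

### The arm

A 6-joint arm with a two-finger parallel gripper is mounted at the origin on the work surface. World frame = base frame: x ahead of the robot, y to its left, z up, the work surface at z = 0. Lengths are in m, angles in rad, forces in N, time in s.
With the tool pointing down it reaches from about 0.325 to 0.775 m from the base axis. Payload 9.3 kg.
Tool frame: the origin (TCP) lies midway between the tips of the shut fingers; the grasp point (between the pads) lies 19 mm behind it; z points along the fingers, x is the direction in which the jaws open and shut, and the axes are right-handed (so a half turn about z gives the same grasp; the last joint's range is limited). The gripper opens to 85 mm and grips with 20 to 120 N. Pads are 22 mm wide; open, the fingers measure 114 mm over their backs; the gripper's body (76 mm by 85 mm) begins 54 mm behind the grasp point. The pads swing forward as they close: fully open they stand 13 mm farther back than shut.
Start: joints at [-1.408, 0.259, 0.021, 1.334, 0, 1.418], TCP at [0.171, -0.523, 0.231] pointing down, gripper open.
Joint ranges: [-3.04, 3.04], [-0.91, 1.82], [-1.04, 1.36], [-1.92, 1.95], [-1.52, 1.45], [-3.14, 3.14]. Speed limits (rad/s): [2.22, 2.22, 2.79, 3.14, 3.14, 3.14].

### API

Orientations are given as [roll, pitch, yaw] about the fixed x, y, z axes, in that order (R = Rz(yaw) Ry(pitch) Rx(roll)).
In Python, from station import monitor, eyes, close_job, cut_out, pinpoint gives the robot as it stands.
- The arm moves only by the tool jog_arm, never from a script. Its argument "increments" is text: rows parted by semicolons, each of 7 numbers parted by spaces: the opening, from -1 (shut) to 1 (fully open), then the shift along the tool's x, y, z in units of 25 mm (1.0 is 25 mm), then the turn, a rotation vector about the tool's x, y, z in units of 6 degrees (1.0 is 6 degrees). In form: fingers tx ty tz ax ay az; .... A call has exactly 8 rows; each row is the pose to reach, as a shift and turn from the pose commanded when the call began, along the tool's axes at that moment; what a row does not reach only later rows make up. A row lasts 1/12 s, in which the tool goes at most 41.7 mm and 7.16 degrees, less where a joint would pass 70% of its speed; a pose out of reach is approached as far as the arm can. A call with a gripper value outside its range is refused whole. The fingers move at their own pace and stop on an object; the grip force is fixed at half the most. Time passes only in rows, so rows that repeat a pose let the fingers close, or fill a call up. It gives the time, the measured TCP pose, the force and the opening at its end, in the units of the state.
- monitor.get_obs(): the state, without advancing time (a new reading comes with each control period).
- eyes.grab_frame(name): name is "side" or "top"; returns a dict with "frame" (400x640x3 uint8, red, green, blue), "fx", "fy", "cx", "cy" (pixels), "k1" (the pictures are not rectified: a ray, as slopes to the right and down, at radius r is drawn at 1 + k1 r^2 times it, then the intrinsics apply), "R" (3x3) and "t" (3): a world point X has camera coordinates R X + t. Camera axes: x right, y down, z forward; pixel columns grow to the right and rows downward; lengths in m; the calibration is good to about 2 mm. A picture is of the moment at which its call begins. There is no depth.
- close_job(): hands the job in, once; it reports no verdict.
Trained networks look in a picture, given as the dict that the camera call returned (one of the last four; its "shot" number tells which), for a name from the list of things; names that differ only in an ending like _2 or _b are one class to them, and where a whole thing is asked for, a point or a joint stands for the part that bears it (a point fixed in the world has none). Each returns a list of dicts, best first, with "score" (0 to 1); they miss things now and then, are a little off and sometimes report something else, mostly with a low value. They report only what shows in the picture. A call takes as long as a camera call. They do not tell look-alikes from the thing itself.
- cut_out(picture, query): "pixels" (400x640 bool, what is visible of it).
- pinpoint(picture, query): "point" ([x, y, z] in m, in the coordinates of the camera as it stood for that picture, good to about 4 mm: a listed point, or the origin of a listed thing).
The state is a dict: "time": time; "joint_positions": joint angles; "joint_vel": joint speeds; "effort": joint torques, N m; "eef_pos": TCP position; "eef_rot": TCP orientation; "wrist_force": force on the tool from outside, world axes, zero at the start; "moment": the same for the moment, N m; "finger_gap": finger opening in m.
Only numpy, scipy, OpenCV 4.12 (cv2) and the standard library are available. Lean on these libraries where they do the work, as an engineer would, in place of code of your own. Each camera call takes 0.05 s, during which the arm holds its last target. There are 200 camera calls.

### The job

A toner bottle has been left standing on top of the UV curing box, over its slot: set it down gently, upright, in the tray with the other two toner bottles and let go of it. Then take the test panel by its holder from the rack, pass it down through the slot of the UV box, push the sprung rest down with it until the holder is within a centimetre of the box's top (touching is fine), and finish while still holding it down there. Leave everything else where it stands.

Things in the scene. Friction and masses are not known exactly. Their poses are not given: they have to be found in the camera images.
- uv_box: UV curing box, a grey sheet-metal case fixed to the bench: 180 x 220 mm (x, y), flat aluminium top 125 mm above the bench with the slot in its middle, controls on its -x face, amber window on its +x face, a small black tab of the sprung rest sticking out 17 mm from each end (+y, -y). Origin at the centre of its underside
- slot (a point): centre of the slot's mouth, level with the box's top; axes as the box. The slot runs along y: mouth 14 x 100 mm (x, y), 45-degree lips narrow over the first 4 mm down to a straight throat 6 x 92 mm (x, y), 8 mm deep, 2 mm more than the panel's thickness and width; open chamber below
- panel_rest (a joint): travel in m of the sprung rest inside the UV box, below the slot: 0 = up (its upper face 35 mm below the box's top), grows as the panel's lower edge pushes it down, 0.045 when the holder touches the box's top. The spring pushes up with about 4 N at 0 and 7.5 N at 0.045, more than the panel's weight, so it lifts the panel again when that is let go
- panel: test panel in its holder, about 0.18 kg, upright in one of the rack's grooves: grey plate 4 mm thick (x), 90 mm wide (y), 80 mm tall below the holder; on it an aluminium clamp bar 16 x 70 mm (x, y), 80 to 96 mm above the lower edge, and a black grip 20 mm thick (x), 36 mm wide (y), 96 to 146 mm up, gripped across its thickness. Origin: centre of the lower edge. Either way round in the slot
- panel_shoulder (a point): underside of the holder's clamp bar, 80 mm above the panel's lower edge, on the panel's middle; axes as the panel
- panel_rack: grey plastic rack fixed to the bench, 150 x 116 mm (x, y): a base plate 8 mm thick with two rows of 40 mm high teeth (tops 48 mm above the bench) that leave three grooves 7 mm wide along its y, 42 mm apart in x; panels stand in them on the base plate and lift straight out. Origin at the centre of its underside
- bottle: the toner bottle standing on the UV box over the slot, about 0.26 kg: white body 56 mm diameter up to 84 mm, narrowing above that, black round screw cap 34 mm diameter from 102 to 130 mm above its underside. Origin at the centre of its underside, z up
- tray: black plastic tray fixed to the bench, 300 x 160 mm (its x, y), floor 4 mm above the bench, rim 4 mm thick and 22 mm high. Two toner bottles stand in it with a free place between them. Origin at the centre of its underside
- bottle_a: a toner bottle that stands in the tray like the loose one (same shape: 56 mm diameter, 130 mm tall); origin at the centre of its underside. Leave it where it is
- bottle_b: a toner bottle that stands in the tray like the loose one (same shape: 56 mm diameter, 130 mm tall); origin at the centre of its underside. Leave it where it is
- plate_a: a bare aluminium plate without a holder, 4 x 90 x 80 mm (x, y, z), upright in another groove of the rack; origin at the centre of its lower edge. Leave it where it is
- plate_b: a bare aluminium plate without a holder, 4 x 90 x 80 mm (x, y, z), upright in another groove of the rack; origin at the centre of its lower edge. Leave it where it is
- cup: clear plastic mixing cup, 90 mm diameter, 110 mm tall, on the far part of the bench; origin at the centre of its underside. Leave it alone
- can: one-litre steel paint can with black agitator lid and pouring spout, 112 mm diameter, 150 mm tall, on the far part of the bench; origin at the centre of its underside. Leave it alone
- jar: small glass sample jar with steel lid, 62 mm diameter, 64 mm tall, between the robot and the UV box; origin at the centre of its underside. Leave it alone
- tape: roll of masking tape lying flat, 100 mm diameter, 24 mm high, beyond the UV box; origin at the centre of its underside. Leave it alone
Mind the look-alikes: they are no part of the job. Leave any orange or purple look-alike of the bottle alone.

How it is judged:
By the outcome, as a careful person would: the job done as asked, in the order asked, and still so for the second after the job is handed in, while the arm keeps its last pose, push and grip.
It also fails if it takes over 58 s, if anything falls off the work surface, if the arm or the gripper's body presses on something with over 40 N, if the wrist force passes 120 N, or if a joint passes its speed limit or range.

## Working session

There is one attempt and no reset: what is moved stays moved. The work goes in short steps, Python scripts to look and compute and a tool call to move; the robot and the scene stay as the last step left them, time stands still between calls to the robot, and variables do not carry over. Pictures are saved under pics/ and viewed, about 8 in all and at most 12, crops included, and the job is handed in when it is done.

Besides the shell and the picture viewer there is one more tool, called as name(argument=value, ...), one argument or row to a line, values as JSON. jog_arm: Moves the arm, as the interface text tells. Its arguments: {"type":"object","properties":{"increments":{"type":"string"}},"required":["increments"]}

```bash
mkdir -p pics; ls
cat > h.py <<'E'
import numpy as np, cv2
from station import monitor, eyes, close_job, cut_out, pinpoint
def grab(n,save=None):
    p=eyes.grab_frame(n)
    if save: cv2.imwrite('pics/'+save+'.png',p['frame'][:,:,::-1])
    return p
def w(p,c): return np.array(p['R']).T@(np.array(c)-np.array(p['t']))
def proj(p,X):
    c=np.array(p['R'])@np.array(X)+np.array(p['t']); s=c[:2]/c[2]; s=s*(1+p['k1']*(s@s))
    return np.array([p['fx']*s[0]+p['cx'],p['fy']*s[1]+p['cy']])
def atz(p,uv,z):
    d=np.array([(uv[0]-p['cx'])/p['fx'],(uv[1]-p['cy'])/p['fy']]); s=d.copy()
    for _ in range(20): s=d/(1+p['k1']*(s@s))
    R=np.array(p['R']); C=-R.T@np.array(p['t']); r=R.T@np.array([s[0],s[1],1]); return C+r*(z-C[2])/r[2]
E
python3 - <<'E'
from h import *
np.set_printoptions(precision=4,suppress=True)
print(monitor.get_obs())
for n in ['top','side']:
    p=grab(n,n+'0'); print(n,'cam',-np.array(p['R']).T@p['t'])
    for q in ['uv_box','slot','panel','panel_shoulder','panel_rack','bottle','tray','plate_a','jar','cup','can','tape']:
        for d in pinpoint(p,q)[:4]: X=w(p,d['point']); print(q,round(d['score'],2),X,proj(p,X).round())
E
```

```text
pics
{'time': 0.0, 'joint_positions': array([-1.4076,  0.2592,  0.0208,  1.3337, -0.    ,  1.4182]), 'joint_vel': array([-0.0014, -0.0006, -0.0015, -0.0011, -0.0004,  0.0002]), 'effort': array([ -0.0035, -55.5645,  34.4526,   0.0138,  -0.0006,   0.    ]), 'eef_pos': array([ 0.1708, -0.5225,  0.2307]), 'eef_rot': array([-3.1414,  0.0013, -1.255 ]), 'wrist_force': array([0.801 , 1.0242, 0.6115]), 'moment': array([-0.0242, -0.0407,  0.005 ]), 'finger_gap': 0.08550217185053927}
top cam [0.3589 0.0112 1.3662]
uv_box 0.93 [ 0.5509  0.0113 -0.0021] [321. 213.]
slot 0.6 [0.5482 0.0071 0.1242] [323. 208.]
panel 0.75 [0.5408 0.3714 0.0093] [195. 217.]
panel_shoulder 0.93 [0.5376 0.3756 0.0869] [185. 214.]
panel_rack 0.96 [0.504  0.3624 0.0001] [198. 230.]
bottle 0.97 [ 0.5964 -0.1794 -0.0058] [387. 198.]
bottle 0.92 [0.5272 0.1998 0.0038] [255. 222.]
bottle 0.73 [ 0.3637 -0.3828  0.0025] [461. 278.]
bottle 0.67 [ 0.5449 -0.0083  0.122 ] [329. 209.]
tray 0.88 [ 0.4604 -0.3647 -0.0031] [453. 244.]
tray 0.58 [ 0.5     0.3664 -0.0032] [197. 232.]
plate_a 0.59 [0.4511 0.3512 0.0034] [201. 249.]
pla
[... 672 characters left out ...]
[300. 332.]
panel_shoulder 0.63 [0.5382 0.3753 0.0857] [298. 307.]
panel_rack 0.84 [ 0.4975  0.3568 -0.0018] [318. 329.]
bottle 0.92 [ 0.3677 -0.381   0.0022] [373. 169.]
bottle 0.88 [ 0.5494 -0.0088  0.1245] [314. 192.]
bottle 0.77 [ 0.5631 -0.3248  0.0024] [320. 173.]
bottle 0.76 [ 0.4621 -0.1674 -0.0016] [345. 200.]
tray 0.8 [ 0.4631 -0.3675 -0.0011] [347. 170.]
plate_a 0.87 [0.4998 0.365  0.0106] [316. 328.]
plate_a 0.83 [0.4617 0.3526 0.0077] [334. 326.]
plate_a 0.21 [ 0.3651 -0.3806  0.0015] [374. 169.]
jar 0.79 [ 0.3708  0.0227 -0.0003] [374. 238.]
cup 0.88 [ 0.7478  0.1687 -0.0024] [232. 262.]
can 0.88 [ 0.7582 -0.1887 -0.0034] [259. 191.]
tape 0.62 [0.7562 0.0266 0.0029] [243. 228.]
```

```bash
python3 -c "
import cv2
a=cv2.imread('pics/top0.png')[100:320,150:520];cv2.imwrite('pics/top0c.png',cv2.resize(a,None,fx=2.16,fy=2.16,interpolation=2))
a=cv2.imread('pics/side0.png')[100:360,180:460];cv2.imwrite('pics/side0c.png',cv2.resize(a,None,fx=2.3,fy=2.3,interpolation=2))"
```

```text
(no output)
```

View pics/top0c.png

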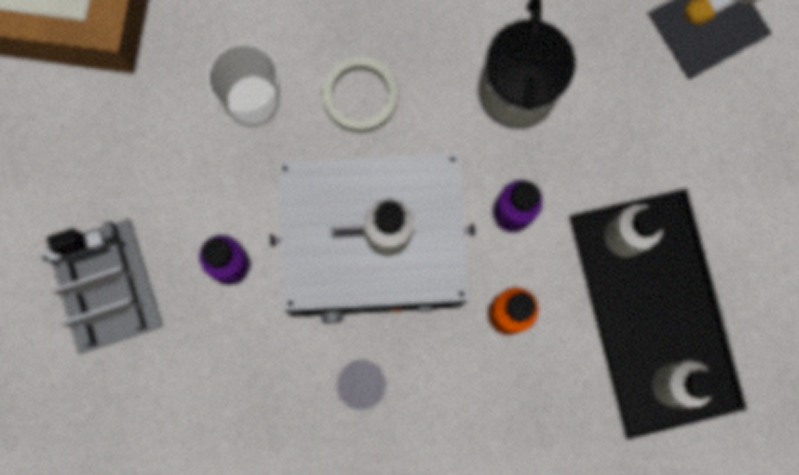

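View pics/side0c.png

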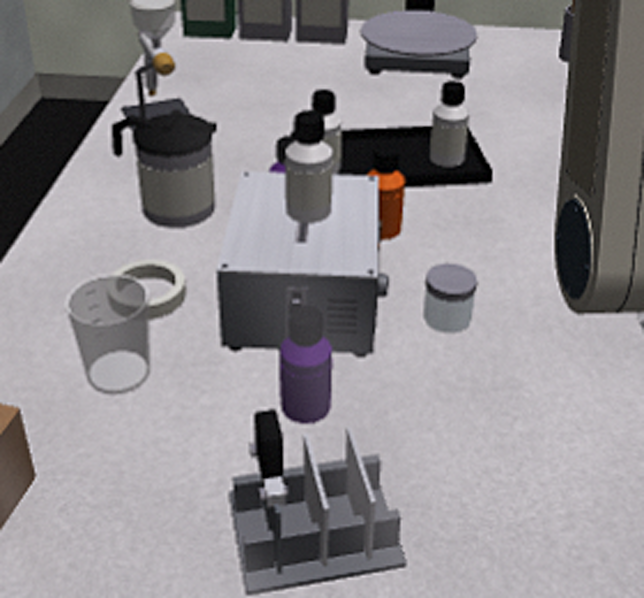

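The bottle candidates in the top crop:
- White bottle on the box at (390,222).
- Two purple look-alikes at (224,258) and (518,205).
- One orange look-alike at (514,310).
- Two white bottles in the tray at (635,230) and (685,385).

The white one on the box over the slot is the one meant. The side crop confirms it at (309,165). The panel with its black grip stands in the +x groove of the rack, at (68,242) in the top crop and (268,445) in the side crop.

```bash
cat >> h.py <<'E'
def inc(X,yaw=None):
    o=monitor.get_obs(); r,p,y=o['eef_rot']
    from scipy.spatial.transform import Rotation as Ro
    R=Ro.from_euler('xyz',[r,p,y]); d=R.inv().apply(np.array(X)-o['eef_pos'])/.025
    t=(R.inv()*Ro.from_euler('xyz',[np.pi,0,y if yaw is None else yaw])).as_rotvec()*180/np.pi/6
    print('t',o['time'].__round__(2),'pos',o['eef_pos'].round(4),'rot',o['eef_rot'].round(4),'F',o['wrist_force'].round(2),'gap',round(o['finger_gap'],4),'\nINC',d.round(3),t.round(3))
def hull(p,P): return cv2.convexHull(np.array([proj(p,x) for x in P],np.float32))
def fit(views,shapes,x0,h=2):
    # views: [(pic,mask)], shapes: list of boxes (x0,x1,y0,y1,z0,z1) in the thing's frame; maximise IoU
    from scipy.optimize import minimize
    def cost(v):
        c,s=np.cos(v[2]),np.sin(v[2]); L=0
        for p,m in views:
            im=np.zeros((1600,2560),np.uint8)
            for b in shapes:
                P=[[v[0]+c*x-s*y,v[1]+s*x+c*y,z] for x in b[:2] for y in b[2:4] for z in b[4:]]
                cv2.fillConvexPoly(im,(hull(p,P)*4+1.5).round().astype(np.int32),255)
            a=cv2.resize(im,(640,400),interpolation=cv2.INTER_AREA)/255.
            L+=np.abs(a-m).sum()/m.sum()
        return L
    S=np.array([x0]*4,float); S[1,0]+=.006;S[2,1]+=.006;S[3,2]+=.08
    r=minimize(cost,x0,method='Nelder-Mead',options=dict(initial_simplex=S,xatol=1e-4,fatol=1e-4)); return r.x,r.fun
E
python3 - <<'E'
from h import *
p=grab('top'); s=grab('side')
m=[]
for q in (p,s):
    b=[d for d in cut_out(q,'bottle')]
    for d in b:
        v,u=np.nonzero(d['pixels']); print(q is p and 'top' or 'side',round(d['score'],2),u.mean().round(1),v.mean().round(1),len(u))
    k=cut_out(q,'panel_rack')[0]['pixels'].copy()
    for n in ('plate_a','panel'):
        for d in cut_out(q,n): 
            print(n,round(d['score'],2),d['pixels'].sum())
            if d['score']>.4: k|=d['pixels']
    m.append((q,k))
rack=[(-.075,.075,-.058,.058,0,.008),(-.075,.075,-.058,.058,0,.048)]
pl=[(x-.002,x+.002,-.045,.045,.008,.088) for x in(-.042,0,.042)]+[(.034,.05,-.035,.035,.088,.104),(.032,.052,-.018,.018,.104,.154)]
for vs in (m,m[:1],m[1:]): print(fit(vs,rack+pl,[.502,.362,.27]))
# cap of bottle: dark pixels round expected
f=p['frame'].astype(int).sum(2)
u0,v0=proj(p,[.548,-.0085,.254]).round().astype(int)
W=f[v0-10:v0+11,u0-10:u0+11]; vv,uu=np.nonzero(W<150); print('cap',atz(p,[uu.mean()+u0-10,vv.mean()+v0-10],.25),len(uu))
inc([.548,-.0085,.32])
E
```

```text
top 0.97 253.9 219.9 414
top 0.92 389.1 194.4 410
top 0.9 443.5 206.3 484
top 0.85 466.3 277.1 495
top 0.72 329.8 204.8 491
top 0.48 392.7 131.8 1886
plate_a 0.73 214
plate_a 0.49 195
panel 0.7 425
side 0.95 374.2 155.4 506
side 0.76 348.5 182.2 421
side 0.71 312.3 259.3 1030
side 0.67 313.6 174.0 861
side 0.65 301.5 167.9 96
side 0.6 322.5 153.9 243
side 0.57 358.6 167.8 1143
plate_a 0.67 288
plate_a 0.55 278
(array([0.49930326, 0.36060349, 0.31361661]), np.float64(0.5335422937660865))
(array([0.49763185, 0.36014407, 0.32537302]), np.float64(0.12418589343864753))
(array([0.50253366, 0.36388495, 0.27077558]), np.float64(0.371080852093924))
cap [ 0.54678444 -0.00934246  0.25      ] 132
t 1.8 pos [ 0.1708 -0.5228  0.2313] rot [-3.1416  0.     -1.255 ] F [ 0.31  0.01 -0.86] gap 0.0854 
INC [-14.868 -20.731  -3.548] [-0.  0. -0.]
```

jog_arm(
  increments="1 -0.6 -0.8 -0.6 0 0 0; 1 -1.5 -2.1 -1.4 0 0 0; 1 -2.4 -3.3 -2.3 0 0 0; 1 -3.3 -4.6 -3.0 0 0 0; 1 -4.2 -5.8 -3.5 0 0 0; 1 -5.1 -7.1 -3.5 0 0 0; 1 -6.0 -8.4 -3.5 0 0 0; 1 -6.9 -9.6 -3.5 0 0 0",
)

```text
time: 2.47
eef_pos: [0.3463, -0.2825, 0.3193]
eef_rot: [-3.141, -0.001, -1.255]
wrist_force: [0.4, -0.4, 0.4]
finger_gap: 0.0853
```

jog_arm(
  increments="1 -0.9 -1.25 0 0 0 0; 1 -1.8 -2.5 0 0 0 0; 1 -2.7 -3.75 0 0 0 0; 1 -3.6 -5.0 0 0 0 0; 1 -4.5 -6.3 0 0 0 0; 1 -5.4 -7.6 0 0 0 0; 1 -6.3 -8.9 0 0 0 0; 1 -7.0 -9.9 0 0 0 0",
)

```text
time: 3.13
eef_pos: [0.5275, -0.0385, 0.3187]
eef_rot: [-3.141, 0.0, -1.254]
wrist_force: [-0.5, -0.6, 0.8]
finger_gap: 0.0854
```

Run:
```python
from h import *
inc([.547,-.009,.222],-1.255)
```

```text
t 3.13 pos [ 0.5275 -0.0385  0.3187] rot [-3.1412e+00  1.0000e-04 -1.2539e+00] F [-0.5  -0.64  0.77] gap 0.0854 
INC [-0.878 -1.107  3.87 ] [-0.004  0.001  0.011]
```

jog_arm(
  increments="1 -0.45 -0.55 0 0 0 0; 1 -0.88 -1.1 0.2 0 0 0; 1 -0.88 -1.1 1.0 0 0 0; 1 -0.88 -1.1 1.8 0 0 0; 1 -0.88 -1.1 2.6 0 0 0; 1 -0.88 -1.1 3.3 0 0 0; 1 -0.88 -1.1 3.8 0 0 0; 1 -0.88 -1.1 4.0 0 0 0",
)

```text
time: 3.8
eef_pos: [0.5448, -0.0115, 0.2169]
eef_rot: [3.139, 0.001, -1.255]
wrist_force: [-0.1, 0.1, 0.7]
finger_gap: 0.0848
```

jog_arm(
  increments="1 0 0 0 0 0 0; -1 0 0 0 0 0 0; -1 0 0 0 0 0 0; -1 0 0 0 0 0 0; -1 0 0 0 0 0 0; -1 0 0 0 0 0 0; -1 0 0 0 0 0 0; -1 0 0 0 0 0 0",
)

```text
time: 4.47
eef_pos: [0.5459, -0.0115, 0.2196]
eef_rot: [-3.14, -0.0, -1.255]
wrist_force: [-0.2, 1.6, 6.8]
finger_gap: 0.0326
```

jog_arm(
  increments="-1 0 0 -0.1 0 0 0; -1 0 0 -0.3 0 0 0; -1 0 0 -0.6 0 0 0; -1 0 0 -1.0 0 0 0; -1 0 0 -1.5 0 0 0; -1 0 0 -2.0 0 0 0; -1 0 0 -2.4 0 0 0; -1 0 0 -2.6 0 0 0",
)

```text
time: 5.13
eef_pos: [0.546, -0.0117, 0.2857]
eef_rot: [-3.14, -0.001, -1.255]
wrist_force: [0.1, -0.0, -2.3]
finger_gap: 0.0326
```

Run:
```python
from h import *
p=grab('top','top1'); s=grab('side','side1')
bx=[(-.09,.09,-.11,.11,0,.125),(-.004,.004,-.127,.127,.02,.03)]
for q in (p,s):
    for n in ('slot','uv_box','tray'):
        for d in pinpoint(q,n)[:1]: print(n,round(d['score'],2),w(q,d['point']).round(4))
    for d in cut_out(q,'tray')[:1]:
        m=d['pixels'].astype(np.uint8)
        for b in cut_out(q,'bottle'): m|=b['pixels'] if 0 else 0
        print('traymask',m.sum())
        T=[(-.15,.15,-.08,.08,0,.022)]
        h=np.zeros_like(m); c=max(cv2.findContours(m,cv2.RETR_EXTERNAL,cv2.CHAIN_APPROX_NONE)[0],key=len); cv2.fillPoly(h,[cv2.convexHull(c)],1)
        print('tray',fit([(q,h)],T,[.462,-.366,.27]))
    for b in cut_out(q,'bottle'):
        v,u=np.nonzero(b['pixels']);print('b',round(b['score'],2),u.mean().round(),v.mean().round(),len(u))
    for d in pinpoint(q,'bottle'): print('B',round(d['score'],2),w(q,d['point']).round(4))
inc([.465,-.358,.3],-1.255)
a=s['frame'][80:330,180:460];b=p['frame'][130:310,170:500]
a=cv2.resize(a,None,fx=1.6,fy=1.6,interpolation=2);b=cv2.resize(b,None,fx=2.2,fy=2.2,interpolation=2)
cv2.imwrite('pics/s1c.png',a[:,:,::-1]);cv2.imwrite('pics/t1c.png',b[:,:,::-1])
```

```text
uv_box 0.32 [ 0.4598 -0.3675 -0.0031]
tray 0.78 [ 0.4601 -0.3665 -0.0027]
traymask 5392
tray (array([ 0.46146368, -0.36230054,  0.22513435]), np.float64(0.054236395412866005))
b 0.9 387.0 244.0 417
b 0.81 254.0 220.0 404
b 0.7 467.0 277.0 551
b 0.65 444.0 206.0 486
B 0.9 [ 5.972e-01 -1.768e-01 -2.000e-04]
B 0.76 [ 0.4596 -0.1699  0.0021]
B 0.71 [ 0.364  -0.3818  0.0047]
B 0.71 [ 0.5633 -0.33    0.0017]
B 0.7 [0.5241 0.2009 0.0006]
slot 0.7 [0.5554 0.0089 0.1226]
uv_box 0.57 [ 0.55    0.0119 -0.    ]
tray 0.7 [ 0.4621 -0.3672 -0.0012]
traymask 1101
tray (array([ 0.44455524, -0.37141458, -0.01118293]), np.float64(0.39715183509301155))
b 0.87 375.0 155.0 476
b 0.76 312.0 260.0 939
b 0.74 313.0 156.0 768
b 0.63 325.0 164.0 93
b 0.61 348.0 182.0 466
b 0.43 301.0 169.0 68
B 0.94 [ 0.4621 -0.1656 -0.003 ]
B 0.76 [0.5319 0.1988 0.0014]
B 0.63 [ 0.548  -0.01    0.1906]
B 0.57 [ 0.363  -0.3794  0.0045]
B 0.54 [ 0.5636 -0.3233  0.0035]
t 5.93 pos [ 0.5456 -0.0117  0.2838] rot [ 3.1415  0.     -1.255 ] F [-0.55  0.39 -2.83] gap 0.0326 
INC [12.168  7.366 -0.649] [ 0.  0. -0.]
```

View pics/s1c.png

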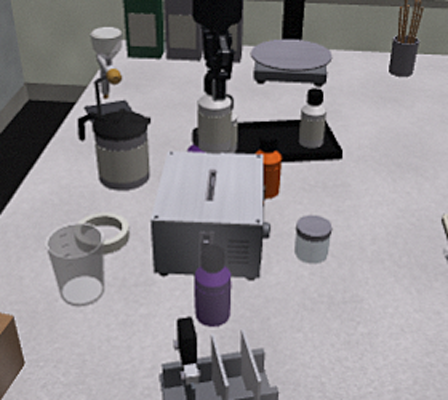

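The bottle is held upright over the box (210,125 in the crop). The slot is clear (212,185), and the tray's free place is behind it.

jog_arm(
  increments="-1 0.12 0.08 0 0 0 0; -1 0.5 0.3 0 0 0 0; -1 1.1 0.68 0 0 0 0; -1 1.95 1.2 0 0 0 0; -1 2.93 1.8 0 0 0 0; -1 4.0 2.48 0 0 0 0; -1 5.1 3.15 0 0 0 0; -1 6.1 3.75 0 0 0 0",
)

```text
time: 6.6
eef_pos: [0.5028, -0.188, 0.2839]
eef_rot: [3.142, -0.001, -1.255]
wrist_force: [0.8, 0.6, -2.3]
finger_gap: 0.0324
```

jog_arm(
  increments="-1 1.0 0.6 0 0 0 0; -1 2.1 1.28 0 0 0 0; -1 3.2 1.95 0 0 0 0; -1 4.15 2.55 0 0 0 0; -1 5.0 3.08 0 0 0 0; -1 5.6 3.45 0 0 0 0; -1 6.0 3.68 0 0 0 0; -1 6.1 3.75 0 0 0 0",
)

```text
time: 7.27
eef_pos: [0.4611, -0.3619, 0.2834]
eef_rot: [3.141, 0.0, -1.257]
wrist_force: [-0.4, 0.2, -4.1]
finger_gap: 0.0324
```

Run:
```python
from h import *
inc([.463,-.360,.0986],-1.255)
s=grab('side')
for d in pinpoint(s,'bottle'): print('B',round(d['score'],2),w(s,d['point']).round(4))
p=grab('top')
for d in pinpoint(p,'bottle'): print('B',round(d['score'],2),w(p,d['point']).round(4))
```

```text
t 7.27 pos [ 0.4611 -0.3619  0.2834] rot [ 3.1411e+00  1.0000e-04 -1.2572e+00] F [-0.39  0.18 -4.13] gap 0.0324 
INC [-0.049 -0.098  7.39 ] [ 0.005  0.001 -0.021]
B 0.88 [0.5288 0.2014 0.0008]
B 0.75 [ 4.628e-01 -1.655e-01 -3.000e-04]
B 0.74 [ 0.5623 -0.3264  0.0029]
B 0.61 [ 0.3627 -0.3825  0.0053]
B 0.56 [ 0.4675 -0.3611  0.1894]
B 0.87 [ 0.4567 -0.169  -0.001 ]
B 0.83 [0.5266 0.1984 0.0037]
B 0.72 [ 5.626e-01 -3.267e-01 -3.000e-04]
B 0.7 [ 0.4603 -0.3612  0.1862]
B 0.66 [0.5387 0.3756 0.0078]
```

jog_arm(
  increments="-1 0 -0.05 0.3 0 0 0; -1 0 -0.05 1.0 0 0 0; -1 0 -0.05 2.0 0 0 0; -1 0 -0.05 3.2 0 0 0; -1 0 -0.05 4.4 0 0 0; -1 0 -0.05 5.5 0 0 0; -1 0 -0.05 6.3 0 0 0; -1 0 -0.05 6.8 0 0 0",
)

```text
time: 8.13
eef_pos: [0.4628, -0.3573, 0.1109]
eef_rot: [3.14, 0.003, -1.253]
wrist_force: [-0.2, -0.5, -2.0]
finger_gap: 0.0324
```

jog_arm(
  increments="-1 0 0 0.08 0 0 0; -1 0 0 0.15 0 0 0; -1 0 0 0.22 0 0 0; -1 0 0 0.29 0 0 0; -1 0 0 0.36 0 0 0; -1 0 0 0.42 0 0 0; -1 0 0 0.48 0 0 0; -1 0 0 0.5 0 0 0",
)

```text
time: 8.8
eef_pos: [0.4632, -0.3594, 0.1013]
eef_rot: [-3.141, -0.0, -1.255]
wrist_force: [-0.1, -0.3, -3.4]
finger_gap: 0.0327
```

jog_arm(
  increments="-1 0 0 0.03 0 0 0; -1 0 0 0.06 0 0 0; -1 0 0 0.08 0 0 0; -1 0 0 0.1 0 0 0; -1 0 0 0.12 0 0 0; -1 0 0 0.13 0 0 0; -1 0 0 0.14 0 0 0; -1 0 0 0.14 0 0 0",
)

```text
time: 9.47
eef_pos: [0.4634, -0.3594, 0.0986]
eef_rot: [-3.141, -0.001, -1.255]
wrist_force: [-1.8, 2.6, 5.9]
finger_gap: 0.0324
```

jog_arm(
  increments="-0.3 0 0 0 0 0 0; -0.1 0 0 0 0 0 0; 0.1 0 0 0 0 0 0; 0.3 0 0 0 0 0 0; 0.6 0 0 0 0 0 0; 0.9 0 0 0 0 0 0; 1 0 0 0 0 0 0; 1 0 0 0 0 0 0",
)

```text
time: 10.13
eef_pos: [0.4633, -0.3594, 0.0977]
eef_rot: [3.142, 0.0, -1.255]
wrist_force: [-1.0, -0.3, -0.3]
finger_gap: 0.0855
```

jog_arm(
  increments="1 0 0 -0.2 0 0 0; 1 0 0 -0.7 0 0 0; 1 0 0 -1.5 0 0 0; 1 0 0 -2.6 0 0 0; 1 0 0 -3.9 0 0 0; 1 0 0 -5.2 0 0 0; 1 0 0 -6.4 0 0 0; 1 0 0 -7.2 0 0 0",
)

```text
time: 10.8
eef_pos: [0.4634, -0.3595, 0.2815]
eef_rot: [-3.14, -0.003, -1.255]
wrist_force: [-0.1, -0.4, 0.4]
finger_gap: 0.0855
```

Run:
```python
from h import *
np.set_printoptions(precision=4,suppress=True)
p=grab('top','top2');s=grab('side','side2')
for q in (p,s):
    for d in pinpoint(q,'bottle'): print('B',round(d['score'],2),w(q,d['point']))
    for n in ('slot','panel','panel_shoulder','uv_box'):
        for d in pinpoint(q,n)[:1]: print(n,round(d['score'],2),w(q,d['point']))
    v=[(q,cut_out(q,'uv_box')[0]['pixels'])]
    print('box',v[0][1].sum(),fit(v,[(-.09,.09,-.11,.11,.008,.125)],[.55,.01,.05]))
inc([.54,.375,.25],.3)
a=s['frame'][80:360,180:460];b=p['frame'][100:320,150:520]
cv2.imwrite('pics/s2c.png',cv2.resize(a,None,fx=2.1,fy=2.1,interpolation=2)[:,:,::-1]);cv2.imwrite('pics/t2c.png',cv2.resize(b,None,fx=2.16,fy=2.16,interpolation=2)[:,:,::-1])
```

```text
B 0.9 [ 0.4646 -0.3616  0.0049]
B 0.89 [ 0.5935 -0.1773 -0.0037]
B 0.84 [ 0.5579 -0.3255  0.0034]
B 0.64 [ 0.4588 -0.1689 -0.0002]
slot 0.68 [0.5494 0.0069 0.1245]
panel 0.84 [0.543  0.3759 0.0092]
uv_box 0.68 [ 0.5488  0.0111 -0.0014]
box 6254 (array([0.5517, 0.0082, 0.0475]), np.float64(0.032698759068705834))
B 0.74 [ 0.366  -0.385   0.0048]
B 0.69 [ 0.4682 -0.3573  0.0023]
B 0.66 [0.5285 0.2    0.0014]
B 0.58 [ 0.4604 -0.1638 -0.0037]
slot 0.71 [0.5535 0.0057 0.1249]
panel 0.8 [0.5391 0.3761 0.0117]
panel_shoulder 0.76 [0.5412 0.3695 0.0861]
uv_box 0.75 [0.5499 0.0093 0.0021]
box 4895 (array([0.5522, 0.0087, 0.044 ]), np.float64(0.10110036251477098))
t 11.5 pos [ 0.4632 -0.3594  0.2775] rot [ 3.1414  0.0004 -1.255 ] F [ 0.22  0.4  -0.98] gap 0.0853 
INC [-26.968 -12.042   1.109] [ -0.001   0.005 -14.849]
```

View pics/s2c.png

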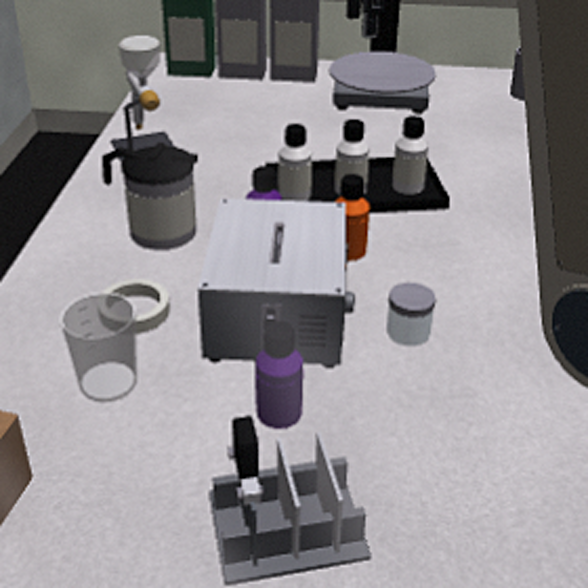

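Side crop: the bottle now stands upright in the tray at (352,160), between the other two. The slot (278,240) is free. The panel's black grip is at (245,447).

Run:
```python
from h import *
np.set_printoptions(precision=4,suppress=True)
p=grab('top');s=grab('side')
a,b=[atz(s,[180+u/2.1,80+v/2.1],0) for u,v in((222,578),(368,552))]
print('rack +y edge',a,b,'len',np.linalg.norm(b-a),'yaw',np.arctan2(*(a-b)[[1,0]]))
for n,q in(('top',p),('side',s)):
    g=q['frame'].astype(float).mean(2); c=.5515,.008
    poly=np.array([proj(q,[c[0]+x,c[1]+y,.125]) for x,y in((-.02,-.07),(.02,-.07),(.02,.07),(-.02,.07))])
    m=np.zeros(g.shape,np.uint8); cv2.fillConvexPoly(m,poly.round().astype(np.int32),1)
    bg=np.median(g[m>0]); wt=np.where((m>0)&(g<bg-25),bg-g,0); v,u=np.nonzero(wt)
    P=np.array([atz(q,[x,y],.125)[:2] for x,y in zip(u,v)]); W=wt[v,u]
    mu=np.average(P,axis=0,weights=W); C=np.cov(P.T,aweights=W); e,V=np.linalg.eigh(C); d=V[:,1]*np.sign(V[1,1])
    t=(P-mu)@d; print(n,'slot',mu,'yaw',np.arctan2(-d[0],d[1]),'mid',mu+d*(t.max()+t.min())/2,'len',t.max()-t.min(),len(u))
    # grip: dark pixels above panel
    u0,v0=proj(q,[.539,.375,.130]).round().astype(int); D=18
    wv,wu=np.nonzero((g<55)[v0-D:v0+D,u0-D:u0+D]); 
    Pt=np.array([atz(q,[x+u0-D,y+v0-D],.13)[:2] for x,y in zip(wu,wv)]); print(n,'grip',Pt.mean(0),len(wu))
    k=cut_out(q,'panel_rack')[0]['pixels']
    for nm in('plate_a','panel'):
        for d in cut_out(q,nm):
            v,u=np.nonzero(d['pixels']); 
            if np.linalg.norm(np.array([u.mean(),v.mean()])-proj(q,[.5,.362,.05]))<45: k=k|d['pixels']; print(nm,len(u))
    sh=[(-.075,.075,-.058,.058,0,.008),(-.075,.075,-.058,.058,0,.048)]+[(x-.002,x+.002,-.045,.045,.008,.088) for x in(-.042,0,.042)]+[(.034,.05,-.035,.035,.088,.104),(.032,.052,-.018,.018,.104,.154)]
    print('rack',fit([(q,k)],sh,[.5,.361,.27]))
```

```text
rack +y edge [0.5566 0.4319 0.    ] [0.4136 0.3849 0.    ] len 0.15049297039869494 yaw 0.317667688277478
top slot [0.5514 0.0089] yaw 0.04743994132121363 mid [0.5514 0.009 ] len 0.09888902026951969 207
top grip [0.531  0.3693] 225
plate_a 210
plate_a 168
panel 409
rack (array([0.4972, 0.3597, 0.3215]), np.float64(0.1412398921832884))
side slot [0.5523 0.0128] yaw 0.05341738965981311 mid [0.5524 0.0107] len 0.09724440606463931 102
side grip [0.5349 0.3719] 382
plate_a 323
plate_a 296
plate_a 610
panel 574
rack (array([0.5019, 0.3634, 0.2947]), np.float64(0.13824467822393438))
```

View pics/t2c.png

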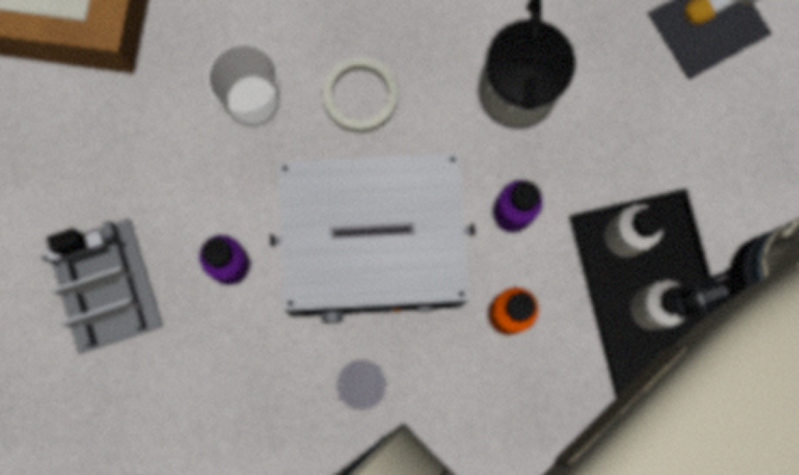

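Top crop: the slot is bare, running from (332,232) to (412,229). The other objects stand where they were. Next, over to the panel.

jog_arm(
  increments="1 -0.5 -0.24 0 0 0 -0.8; 1 -1.6 -0.7 0 0 0 -1.8; 1 -3.0 -1.3 0 0 0 -2.8; 1 -4.5 -2.0 0 0 0 -3.8; 1 -6.0 -2.7 0 0 0 -4.8; 1 -7.5 -3.4 0 0 0 -5.8; 1 -9.0 -4.0 0 0 0 -6.8; 1 -10.5 -4.7 0 0 0 -7.8",
)

```text
time: 12.57
eef_pos: [0.493, -0.0715, 0.2781]
eef_rot: [-3.142, -0.001, -0.433]
wrist_force: [1.9, -0.9, -0.4]
finger_gap: 0.0853
```

Run:
```python
from h import *
inc([.539,.3745,.25],.316)
```

```text
t 12.57 pos [ 0.493  -0.0715  0.2781] rot [-3.1415e+00 -5.0000e-04 -4.3340e-01] F [ 1.92 -0.95 -0.45] gap 0.0853 
INC [ -5.823 -16.965   1.12 ] [ 2.000e-03 -5.000e-03 -7.156e+00]
```

jog_arm(
  increments="1 -0.45 -1.3 0 0 0 -0.8; 1 -0.95 -2.8 0 0 0 -1.7; 1 -1.5 -4.3 0 0 0 -2.6; 1 -2.0 -5.8 0 0 0 -3.5; 1 -2.5 -7.3 0 0 0 -4.4; 1 -3.0 -8.8 0 0 0 -5.3; 1 -3.5 -10.3 0 0 0 -6.2; 1 -4.0 -11.7 0 0 0 -7.1",
)

```text
time: 13.23
eef_pos: [0.5268, 0.2362, 0.2779]
eef_rot: [-3.142, -0.0, 0.31]
wrist_force: [0.7, -0.8, 0.6]
finger_gap: 0.0854
```

Run:
```python
from h import *
inc([.539,.3745,.2],.316)
```

```text
t 13.23 pos [0.5268 0.2362 0.2779] rot [-3.1416e+00 -5.0000e-04  3.1030e-01] F [ 0.68 -0.76  0.6 ] gap 0.0854 
INC [ 2.151 -5.118  3.117] [-0.    -0.004 -0.054]
```

jog_arm(
  increments="1 0.4 -0.9 0 0 0 -0.05; 1 0.85 -2.0 0 0 0 -0.05; 1 1.3 -3.1 0.3 0 0 -0.05; 1 1.7 -4.1 0.8 0 0 -0.05; 1 2.0 -4.8 1.4 0 0 -0.05; 1 2.15 -5.1 2.0 0 0 -0.05; 1 2.15 -5.1 2.6 0 0 -0.05; 1 2.15 -5.1 3.0 0 0 -0.05",
)

```text
time: 13.9
eef_pos: [0.5394, 0.3723, 0.2008]
eef_rot: [3.141, 0.002, 0.312]
wrist_force: [-0.4, -0.2, -0.2]
finger_gap: 0.0854
```

Run:
```python
from h import *
s=grab('side');p=grab('top')
inc([.539,.3745,.112],.316)
cv2.imwrite('pics/s3.png',np.hstack([cv2.resize(s['frame'][190:370,210:390],(400,400),interpolation=2),cv2.resize(p['frame'][160:280,140:260],(400,400),interpolation=2)])[:,:,::-1])
```

```text
t 14.0 pos [0.5392 0.3713 0.2009] rot [3.141  0.0032 0.3106] F [ 0.01  0.79 -1.11] gap 0.0856 
INC [ 0.042 -0.128  3.558] [ 0.006  0.03  -0.051]
```

View pics/s3.png

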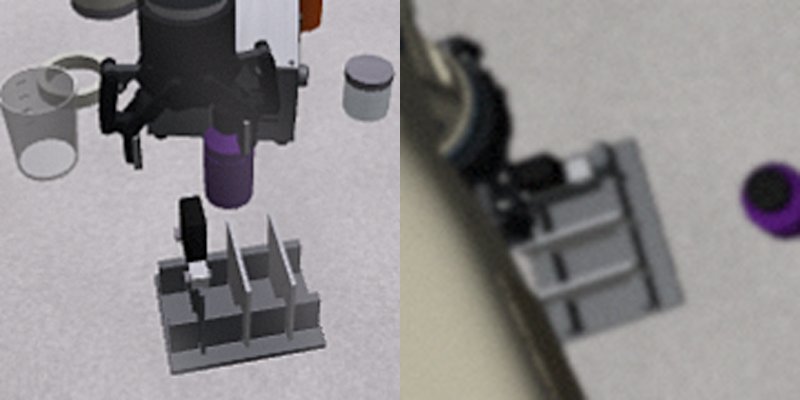

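The open fingers, at (137,160) and (248,140), straddle the grip at (193,230). The jaws are parallel to the rack's x axis. Descending.

jog_arm(
  increments="1 0.0 -0.12 0.3 0 0 -0.05; 1 0.0 -0.12 0.9 0 0 -0.05; 1 0 -0.12 1.6 0 0 -0.05; 1 0 -0.12 2.3 0 0 -0.05; 1 0 -0.12 2.9 0 0 -0.05; 1 0 -0.12 3.3 0 0 -0.05; 1 0 -0.12 3.5 0 0 -0.05; 1 0 -0.12 3.55 0 0 -0.05",
)

```text
time: 14.67
eef_pos: [0.539, 0.3744, 0.1138]
eef_rot: [-3.142, 0.0, 0.316]
wrist_force: [0.3, -0.3, 0.3]
finger_gap: 0.0857
```

jog_arm(
  increments="-1 0 0 0 0 0 0; -1 0 0 0 0 0 0; -1 0 0 0 0 0 0; -1 0 0 0 0 0 0; -1 0 0 0 0 0 0; -1 0 0 0 0 0 0; -1 0 0 0 0 0 0; -1 0 0 0 0 0 0",
)

```text
time: 15.33
eef_pos: [0.5393, 0.3747, 0.1146]
eef_rot: [-3.141, -0.001, 0.316]
wrist_force: [-1.5, -0.6, 3.6]
finger_gap: 0.0191
```

Run:
```python
from h import *
print(monitor.get_obs())
```

```text
{'time': 15.3333, 'joint_positions': array([4.79534333e-01, 4.88135292e-01, 7.54314855e-02, 1.15709501e+00,
       4.57135174e-06, 1.73451373e+00]), 'joint_vel': array([ 1.37982287e-03, -6.52518353e-04, -9.23551658e-05, -3.38936159e-04,
       -6.51136383e-05,  1.34186745e-03]), 'effort': array([-2.35412343e-03, -6.86338377e+01,  3.13355935e+01, -7.60193495e-02,
        4.53412373e-03,  8.15481035e-03]), 'eef_pos': array([0.53926257, 0.37465635, 0.11458571]), 'eef_rot': array([-3.14142556e+00, -9.83427287e-04,  3.15816845e-01]), 'wrist_force': array([-1.50307738, -0.61843189,  3.59069819]), 'moment': array([-0.06691168,  0.06923984, -0.0250882 ]), 'finger_gap': 0.019147614259480816}
```

jog_arm(
  increments="-1 0 0 -0.1 0 0 0; -1 0 0 -0.35 0 0 0; -1 0 0 -0.8 0 0 0; -1 0 0 -1.4 0 0 0; -1 0 0 -2.1 0 0 0; -1 0 0 -2.9 0 0 0; -1 0 0 -3.7 0 0 0; -1 0 0 -4.5 0 0 0",
)

```text
time: 16.0
eef_pos: [0.5387, 0.3744, 0.2275]
eef_rot: [3.141, 0.001, 0.316]
wrist_force: [0.6, -0.4, -1.9]
finger_gap: 0.0191
```

jog_arm(
  increments="-1 0 0 -0.7 0 0 0; -1 0 0 -1.3 0 0 0; -1 0 0 -1.8 0 0 0; -1 0 0 -2.1 0 0 0; -1 0 0 -2.3 0 0 0; -1 0 0 -2.4 0 0 0; -1 0 0 -2.4 0 0 0; -1 0 0 -2.4 0 0 0",
)

```text
time: 16.67
eef_pos: [0.5389, 0.3744, 0.2858]
eef_rot: [3.141, 0.001, 0.316]
wrist_force: [-0.1, 0.4, -1.4]
finger_gap: 0.0192
```

Run:
```python
from h import *
np.set_printoptions(precision=4,suppress=True)
s=grab('side','s4');p=grab('top','t4')
for q in(p,s):
    for n in('panel','panel_shoulder'):
        for d in pinpoint(q,n)[:2]: print(n,round(d['score'],2),w(q,d['point']))
inc([.5517,.0093,.285],.048)
```

```text
panel 0.59 [0.5405 0.3727 0.1804]
panel_shoulder 0.83 [0.5382 0.3733 0.2571]
panel_shoulder 0.22 [ 0.499   0.3648 -0.0051]
panel 0.77 [0.534  0.3766 0.1841]
panel_shoulder 0.56 [0.5383 0.3717 0.2577]
t 16.97 pos [0.5389 0.3745 0.2862] rot [3.1415 0.0006 0.3157] F [ 0.48  0.07 -1.34] gap 0.0193 
INC [-4.051 14.044  0.052] [0.002 0.005 2.557]
```

jog_arm(
  increments="-1 -0.05 0.2 0 0 0 0.05; -1 -0.2 0.7 0 0 0 0.15; -1 -0.45 1.5 0 0 0 0.3; -1 -0.75 2.6 0 0 0 0.5; -1 -1.08 3.75 0 0 0 0.7; -1 -1.4 4.9 0 0 0 0.9; -1 -1.75 6.05 0 0 0 1.1; -1 -2.05 7.1 0 0 0 1.3",
)

```text
time: 17.63
eef_pos: [0.5449, 0.1873, 0.2867]
eef_rot: [3.141, -0.0, 0.177]
wrist_force: [0.7, 0.4, -1.4]
finger_gap: 0.0192
```

Run:
```python
from h import *
inc([.5517,.0093,.285],.048)
```

```text
t 17.63 pos [0.5449 0.1873 0.2867] rot [ 3.1412e+00 -3.0000e-04  1.7740e-01] F [ 0.68  0.39 -1.4 ] gap 0.0192 
INC [-0.989  7.056  0.072] [ 0.003 -0.003  1.236]
```

jog_arm(
  increments="-1 -0.15 1.1 0 0 0 0.2; -1 -0.3 2.2 0 0 0 0.4; -1 -0.47 3.4 0 0 0 0.6; -1 -0.64 4.6 0 0 0 0.8; -1 -0.78 5.6 0 0 0 0.98; -1 -0.9 6.4 0 0 0 1.12; -1 -0.97 6.9 0 0 0 1.2; -1 -0.99 7.05 0 0 0 1.24",
)

```text
time: 18.3
eef_pos: [0.5522, 0.0097, 0.2866]
eef_rot: [3.141, -0.0, 0.047]
wrist_force: [0.5, -0.4, -2.0]
finger_gap: 0.0195
```

Run:
```python
from h import *
np.set_printoptions(precision=4,suppress=True)
s=grab('side','s5');p=grab('top','t5')
for q in(p,s):
    for n in('panel','panel_shoulder','slot'):
        for d in pinpoint(q,n)[:2]: print(n,round(d['score'],2),w(q,d['point']))
inc([.5517,.0093,.24],.048)
a=s['frame'][90:270,220:400];b=p['frame'][150:270,260:380]
cv2.imwrite('pics/s5c.png',np.hstack([cv2.resize(a,(400,400),interpolation=2),cv2.resize(b,(400,400),interpolation=2)])[:,:,::-1])
```

```text
panel_shoulder 0.27 [ 0.5604 -0.3245  0.0021]
slot 0.52 [0.5027 0.3617 0.0005]
panel 0.55 [0.5508 0.0118 0.1845]
panel_shoulder 0.87 [0.5525 0.0053 0.255 ]
slot 0.96 [0.5549 0.0095 0.1275]
t 18.7 pos [0.5525 0.013  0.2865] rot [-3.1415 -0.      0.0513] F [ 0.97 -0.29 -1.37] gap 0.0193 
INC [-0.041  0.146  1.861] [-0.001 -0.     0.032]
```

View pics/s5c.png

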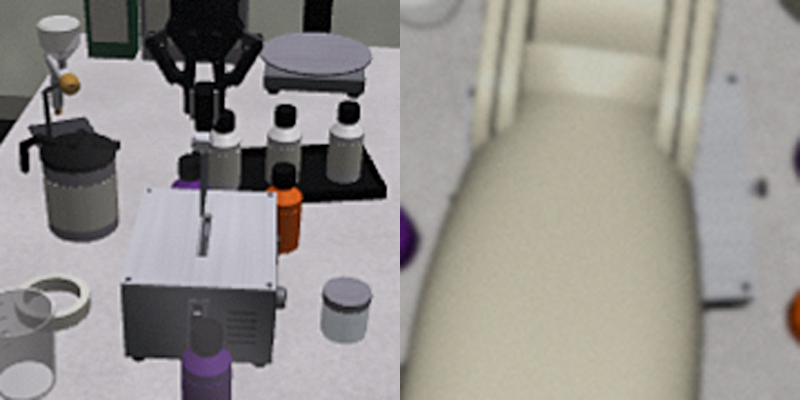

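Side crop: the panel hangs over the slot, its lower edge at (204,212) in line with the mouth at (206,235). The top view is blocked by the arm. Lowering slowly while watching the wrist force.

jog_arm(
  increments="-1 -0.03 0.09 0.1 0 0 0.03; -1 -0.03 0.09 0.4 0 0 0.03; -1 -0.03 0.09 0.8 0 0 0.03; -1 -0.03 0.09 1.2 0 0 0.03; -1 -0.03 0.09 1.55 0 0 0.03; -1 -0.03 0.09 1.8 0 0 0.03; -1 -0.03 0.09 1.95 0 0 0.03; -1 -0.03 0.09 2.0 0 0 0.03",
)

```text
time: 19.37
eef_pos: [0.5517, 0.0098, 0.2356]
eef_rot: [-3.141, 0.001, 0.047]
wrist_force: [-1.3, 0.2, -2.4]
finger_gap: 0.0194
```

Run:
```python
from h import *
np.set_printoptions(precision=4,suppress=True)
s=grab('side','s6')
for n in('panel','panel_shoulder','slot'):
        for d in pinpoint(s,n)[:1]: print(n,round(d['score'],2),w(s,d['point']))
inc([.5517,.0105,.2266],.048)
X=np.array([.5525,.0108,.2366])
for n,P in(('TCP',monitor.get_obs()['eef_pos']),('slot',[.5517,.0093,.125])): print(n,(proj(s,P)-[225,130])*[5,5])
cv2.imwrite('pics/s6c.png',cv2.resize(s['frame'][110:230,240:360],(600,600),interpolation=2)[:,:,::-1])
```

```text
panel 0.81 [0.5466 0.0139 0.1331]
panel_shoulder 0.76 [0.5517 0.0053 0.2081]
slot 0.78 [0.5539 0.0083 0.1224]
t 19.57 pos [0.5521 0.0097 0.2369] rot [ 3.1415 -0.0007  0.0466] F [ 0.49 -0.69 -1.59] gap 0.0193 
INC [-0.015 -0.032  0.414] [ 0.001 -0.006 -0.013]
TCP [433.9141 146.9975]
slot [434.7565 324.5221]
```

View pics/s6c.png

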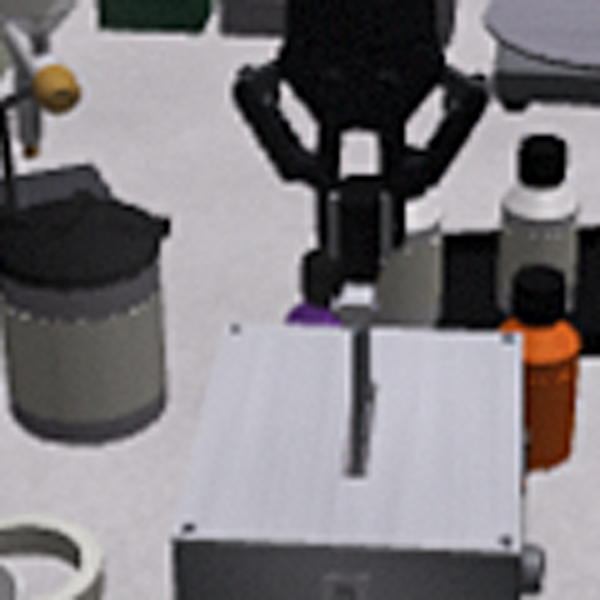

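The crop shows the panel's lower edge just above the mouth and aligned with the slot, (360,380) against (357,420). Continuing into the throat.

jog_arm(
  increments="-1 0 0 0.08 0 0 0; -1 0 0 0.16 0 0 0; -1 0 0 0.24 0 0 0; -1 0 0 0.32 0 0 0; -1 0 0 0.38 0 0 0; -1 0 0 0.44 0 0 0; -1 0 0 0.48 0 0 0; -1 0 0 0.5 0 0 0",
)

```text
time: 20.23
eef_pos: [0.5521, 0.0092, 0.224]
eef_rot: [3.14, -0.0, 0.046]
wrist_force: [0.8, -4.3, 1.7]
finger_gap: 0.0193
```

jog_arm(
  increments="-1 0 0.04 0 0 0 0; -1 0 0.06 0 0 0 0; -1 0 0.06 0.03 0 0 0; -1 0 0.06 0.06 0 0 0; -1 0 0.06 0.1 0 0 0; -1 0 0.06 0.14 0 0 0; -1 0 0.06 0.18 0 0 0; -1 0 0.06 0.2 0 0 0",
)

```text
time: 20.9
eef_pos: [0.5519, 0.0084, 0.2188]
eef_rot: [-3.141, 0.0, 0.047]
wrist_force: [0.5, -0.7, -1.7]
finger_gap: 0.0195
```

Run:
```python
from h import *
inc([.5517,.0085,.2],.048); print(monitor.get_obs()['moment'])
```

```text
t 20.9 pos [0.5519 0.0084 0.2188] rot [-3.1413e+00  4.0000e-04  4.6800e-02] F [ 0.48 -0.72 -1.7 ] gap 0.0195 
INC [-0.007 -0.005  0.751] [-0.002  0.003 -0.012]
[-0.16418941  0.00790714 -0.02908359]
```

jog_arm(
  increments="-1 0 0 0.1 0 0 0; -1 0 0 0.2 0 0 0; -1 0 0 0.3 0 0 0; -1 0 0 0.42 0 0 0; -1 0 0 0.54 0 0 0; -1 0 0 0.64 0 0 0; -1 0 0 0.72 0 0 0; -1 0 0 0.76 0 0 0",
)

```text
time: 21.57
eef_pos: [0.5519, 0.0083, 0.1996]
eef_rot: [-3.141, 0.0, 0.047]
wrist_force: [0.0, -0.4, -1.9]
finger_gap: 0.0192
```

jog_arm(
  increments="-1 0 0 0.12 0 0 0; -1 0 0 0.26 0 0 0; -1 0 0 0.4 0 0 0; -1 0 0 0.54 0 0 0; -1 0 0 0.68 0 0 0; -1 0 0 0.82 0 0 0; -1 0 0 0.94 0 0 0; -1 0 0 1.0 0 0 0",
)

```text
time: 22.23
eef_pos: [0.5522, 0.0083, 0.1747]
eef_rot: [3.142, -0.0, 0.047]
wrist_force: [-0.2, -0.5, 4.6]
finger_gap: 0.0193
```

jog_arm(
  increments="-1 0 0 0.1 0 0 0; -1 0 0 0.2 0 0 0; -1 0 0 0.3 0 0 0; -1 0 0 0.4 0 0 0; -1 0 0 0.5 0 0 0; -1 0 0 0.58 0 0 0; -1 0 0 0.65 0 0 0; -1 0 0 0.7 0 0 0",
)

```text
time: 22.9
eef_pos: [0.5522, 0.0083, 0.1574]
eef_rot: [3.142, -0.0, 0.047]
wrist_force: [0.3, 0.1, 6.1]
finger_gap: 0.0192
```

Run:
```python
from h import *
np.set_printoptions(precision=4,suppress=True)
s=grab('side','s7')
for d in pinpoint(s,'panel_shoulder')[:1]: print(round(d['score'],2),w(s,d['point']))
inc([.5517,.0085,.1516],.048)
cv2.imwrite('pics/s7c.png',cv2.resize(s['frame'][110:230,240:360],(600,600),interpolation=2)[:,:,::-1])
```

```text
0.79 [0.5519 0.0043 0.1288]
t 23.0 pos [0.5522 0.0083 0.1574] rot [ 3.1416 -0.0004  0.0467] F [0.96 0.03 5.45] gap 0.0194 
INC [-0.019 -0.01   0.232] [ 0.    -0.003 -0.013]
```

View pics/s7c.png

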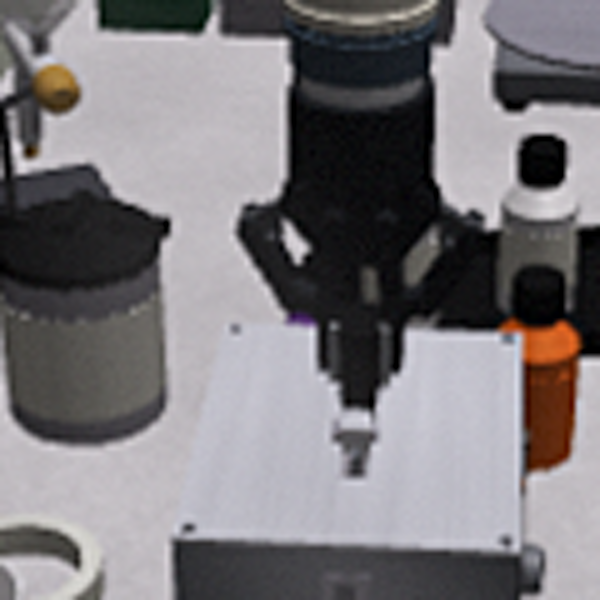

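The holder's clamp bar at (355,430) is a few millimetres above the top. The force matches the spring alone. A little more, until the force tells of touching.

jog_arm(
  increments="-1 0 0 0.03 0 0 0; -1 0 0 0.06 0 0 0; -1 0 0 0.09 0 0 0; -1 0 0 0.11 0 0 0; -1 0 0 0.13 0 0 0; -1 0 0 0.14 0 0 0; -1 0 0 0.15 0 0 0; -1 0 0 0.15 0 0 0",
)

```text
time: 23.67
eef_pos: [0.5522, 0.0083, 0.1538]
eef_rot: [3.142, -0.0, 0.047]
wrist_force: [0.5, 0.1, 5.5]
finger_gap: 0.0193
```

jog_arm(
  increments="-1 0 0 0.02 0 0 0; -1 0 0 0.03 0 0 0; -1 0 0 0.04 0 0 0; -1 0 0 0.05 0 0 0; -1 0 0 0.06 0 0 0; -1 0 0 0.07 0 0 0; -1 0 0 0.07 0 0 0; -1 0 0 0.07 0 0 0",
)

```text
time: 24.33
eef_pos: [0.5522, 0.0083, 0.1521]
eef_rot: [3.142, -0.001, 0.047]
wrist_force: [0.6, -0.3, 6.5]
finger_gap: 0.0192
```

jog_arm(
  increments="-1 0 0 0.02 0 0 0; -1 0 0 0.03 0 0 0; -1 0 0 0.04 0 0 0; -1 0 0 0.05 0 0 0; -1 0 0 0.06 0 0 0; -1 0 0 0.06 0 0 0; -1 0 0 0.06 0 0 0; -1 0 0 0.06 0 0 0",
)

```text
time: 25.0
eef_pos: [0.5522, 0.0083, 0.1515]
eef_rot: [3.141, -0.001, 0.047]
wrist_force: [-2.6, -0.2, 14.5]
finger_gap: 0.0195
```

Run:
```python
from h import *
np.set_printoptions(precision=4,suppress=True)
s=grab('side','s8')
for n in('panel_shoulder','bottle'):
  for d in pinpoint(s,n)[:6]: print(n,round(d['score'],2),w(s,d['point']))
inc([.5517,.0085,.1516],.048)
b=s['frame'][110:230,240:420]
cv2.imwrite('pics/s8c.png',cv2.resize(b,None,fx=4.4,fy=4.4,interpolation=2)[:,:,::-1])
```

```text
panel_shoulder 0.77 [0.5539 0.0069 0.1224]
bottle 0.96 [ 0.4621 -0.1658 -0.0027]
bottle 0.95 [ 0.3664 -0.3834  0.0022]
bottle 0.88 [ 0.4642 -0.358   0.0037]
bottle 0.61 [ 0.5641 -0.3259  0.0032]
bottle 0.56 [0.5298 0.1974 0.0013]
t 25.15 pos [0.5522 0.0083 0.1515] rot [ 3.1413 -0.0014  0.0467] F [-2.44  0.29 13.13] gap 0.0195 
INC [-0.019 -0.01  -0.004] [ 0.003 -0.014 -0.012]
```

View pics/s8c.png

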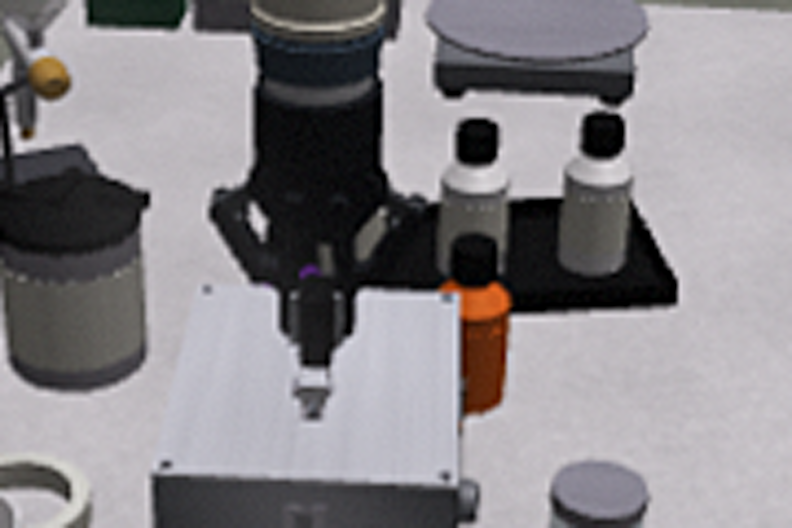

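The crop shows the clamp bar seated on the box's top at (313,385), with the grip still in the fingers. The force rose to about 14 N, so the holder is touching. The bottle stands upright in the tray at (475,220). I'm handing it in.

```bash
python3 -c "
from station import close_job; print(close_job())"
```

```text
the job is handed in; nothing more can be done
None
```

I did both parts of the task and handed the job in at about 25 s, with the gripper still holding the panel down in the slot. `close_job` reports no verdict.

- **Bottle:** I gripped the white bottle by its cap and set it in the free place in the tray. The last side picture puts it at about (0.464, -0.358), upright and let go. Its two neighbours measured within about 4 mm of where they were at the start.
- **Panel:** I lifted the panel from the rack by its grip and passed it through the slot. One light touch on a lip (about 4 N) was cleared by moving 1.5 mm sideways. I then pushed the rest down until the holder touched the box's top. The tool was at z = 0.1515, where I had worked out the holder would touch at 0.1516, and the upward force jumped from 6.5 N to about 14 N.
- **Checks that were weak or disagreed:**
  - The network's reading of the holder's height was 0.122 m, about 3 mm below the box's top, which is within its error.
  - The arm blocked the top camera, so alignment over the slot was checked only from the side view and the wrist force.
  - I read the rest's travel only from the tool height and the force.
  - In the last check I re-measured only the bottles and one look-alike on each side of the box. I did not re-measure the bare plates, jar, cup, can, tape or the other purple look-alike.

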